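# Turn a serving board right side up against a steel stop

## Robot

A 6-joint arm with a two-finger parallel gripper is mounted at the origin on a cart in front of the work surface, level with it; the furniture and walls round the work are solid. World frame = base frame: x ahead of the robot, y to its left, z up, the work surface at z = 0. Lengths are in m, angles in rad, forces in N, time in s.
With the tool pointing down it reaches from about 0.3 to 0.775 m from the base axis. Payload 14.6 kg.
Tool frame: the origin (TCP) lies on the centre line of the jaws, within the pads' length; the fingertips stand 22 mm ahead of it and the grasp point (between the pads) lies 3 mm ahead of it; z points along the fingers, y is the line along which they close (so a half turn about z gives the same grasp; the last joint's range is limited). The gripper opens to 94 mm and grips with 3 to 60 N. Pads are 16 mm wide; open, the fingers measure 119 mm over their backs; the gripper's body (75 mm by 177 mm) begins 78 mm behind the grasp point.
Start: joints at [-1.233, 0.3, 1.521, -0, 1.321, -0.067], TCP at [0.217, -0.506, 0.227] pointing down, gripper open.
Joint ranges: [-3.03, 3.03], [-0.79, 2.21], [0.23, 2.52], [-1.04, 4.18], [0, 3.07], [-2.55, 2.55]. Speed limits (rad/s): [2.22, 2.22, 2.57, 3.14, 3.14, 3.14].

## Interface

Orientations are given as a unit quaternion [x, y, z, w].
In Python, from bench import read_state, capture, camera_params, close_job, silhouettes gives the robot as it stands. The module is installed in compiled form; this text tells all that it offers.
- The arm moves only by the tool servo_tool, never from a script. Its argument "increments" is a list of rows, each a list of 7 numbers: the shift along the tool's x, y, z each as a share of 500 mm, from -1 to 1, then the turn, a rotation vector about the tool's x, y, z each as a share of 90 degrees, from -1 to 1, then the opening, from 0 (shut) to 1 (fully open). A call has 1 to 8 rows; each row is the pose to reach, as a shift and turn from the pose commanded when the call began, along the tool's axes at that moment; what a row does not reach only later rows make up. A row lasts 1/8 s, in which the tool goes at most 62.5 mm and 10.7 degrees, less where a joint would pass 70% of its speed; a pose out of reach is approached as far as the arm can. A call with a number of a shift or a turn outside -1 to 1 is refused whole. A call with a gripper value outside its range is refused whole. The fingers move at their own pace and stop on an object; "newtons" is the grip in N (left out, the last holds). Time passes only in rows, so rows that repeat a pose let the fingers close. It gives the time, the measured TCP pose, the force, the opening and the grip force at its end, in the units of the state.
- read_state(): the state, without advancing time (a new reading comes with each control period).
- capture(name): name is "scene" or "side" or "wrist"; returns the picture (400x640x3 uint8, red, green, blue); there is no depth.
- camera_params(name): a dict with "mtx" (3x3 intrinsics, pixels), "pose" (4x4, takes a point from camera to world coordinates). Camera axes: x right, y up, looking along -z (the intrinsics and any distortion apply to the point x, -y, -z); pixel columns grow to the right and rows downward; lengths in m; the calibration is good to about 2 mm. A picture is of the moment at which its call begins: read the wrist's pose just before it. camera_params takes no time and is no camera call; for the wrist camera it gives the pose at the moment of the call.
- close_job(): hands the job in; it is judged then, once.
Trained networks look in the newest picture that a camera, given by its name, has taken for a name from the list of things; names that differ only in an ending like _2 or _b are one class to them, and where a whole thing is asked for, a point or a joint stands for the part that bears it (a point fixed in the world has none). Each returns a list of dicts, best first, with "confidence" (0 to 1); they miss things now and then, are a little off and sometimes report something else, mostly with a low value. They report only what shows in the picture. A call takes as long as a camera call. They do not tell look-alikes from the thing itself.
- silhouettes(thing, camera): "region" (400x640 bool, what is visible of it) and "pixel" ([column, row] in pixels, amid what is visible of it).
The state is a dict: "t": time; "joint_positions": joint angles; "qvel": joint speeds; "joint_efforts": joint torques, N m; "tool_pos": TCP position; "tcp_rot": TCP orientation; "force": force on the tool from outside, world axes, zero at the start; "ft_torque": the same for the moment, N m; "finger_gap": opening from 0.0 (shut) to 1.0 (fully open); "grip_force": force on a finger pad.
Only numpy, scipy, OpenCV 4.12 (cv2) and the standard library are available. Lean on these libraries where they do the work, as an engineer would, in place of code of your own. Each camera call takes 0.05 s, during which the arm holds its last target. There are 200 camera calls.

## Task

The square wooden serving board lies upside down, its four rubber feet in the air. Without lifting it, push it up against the curved front of the steel stop until it climbs and is left leaning there by itself, then pull its raised top edge back over, away from the stop, so that it ends lying flat on its feet on the cart in front of the stop. Leave the tea glass, the small bowl and the salt shaker where they stand.

Things in the scene. Friction and masses are not known exactly. Their poses are not given: they have to be found in the camera images.
- board: Square wooden serving board, 150 x 150 x 12 mm, about 0.2 kg, loose; four dark rubber feet (18 mm across, 6 mm high) on one face, centred 55 mm from the middle along x and y. Origin: centre of the plain face. x, y along the sides; z points out of the footed face: up at the start (origin at height 0), down when right side up (origin 18 mm above the cart).
- stop: Fixed stop of bent sheet steel, 220 mm long, 100 mm high. Origin: middle of its toe (front edge, flush with the cart top). y points level from the toe into the stop (the way to push the board), x along its length, z up. The concave front rises ever more steeply from 45 degrees at the toe, through (y, z) = (29, 27), (45, 52) and (57, 78) to (62, 98) mm.
- glass: Clear waisted tea glass, 64 mm across, 89 mm high, standing beside one end of the stop; a bystander. Origin: centre of its underside.
- bowl: Small orange sauce bowl, 96 mm across, 43 mm high, standing to the side of the board's path; a bystander. Origin: centre of its underside.
- shaker: Salt shaker, 44 mm across, 90 mm high, standing behind the stop; a bystander. Origin: centre of its underside.
- stop_edge (a point): Middle of the stop's straight top edge (6 mm thick), y = 67, z = 100 mm from its toe. Behind it only two thin struts (x = +-70 mm) and a flange 4 mm thick, to y = 111 mm. A board with its foot at the toe leans on this edge, about 57 degrees from flat, and its upper end stands out some 25 mm above the edge.
Things that resemble listed ones, but are neither listed nor needed, are in the scene too. Several things have the shape of the board; the one meant has the colours described above.

How it is judged:
By the outcome, as a careful person would: the job done as asked, in the order asked, and still so for the second after the job is handed in, with the robot touching nothing.
It also fails if it takes over 54 s, if anything falls off the work surface, if the arm or the gripper's body presses on something with over 40 N, if the wrist force passes 120 N, or if a joint passes its speed limit or range.

## Working session

There is one attempt and no reset: what is moved stays moved. The work goes in short steps, Python scripts to look and compute and a tool call to move; the robot and the scene stay as the last step left them, time stands still between calls to the robot, and variables do not carry over. Pictures are saved under pics/ and viewed, at most 10 in all, crops included, and the job is handed in when it is done.

Besides the shell and the picture viewer there is one more tool, called after ">>>" in YAML: its name, and indented under it one key for each argument. servo_tool: Moves the arm, as the interface text tells. Shift numbers are shares of 500 mm and turn numbers shares of 90 degrees, none past 1 either way. Its arguments: {"type":"object","properties":{"increments":{"type":"array"},"newtons":{"type":"number"}},"required":["increments"]}

```bash
mkdir -p pics; python3 - <<'E'
from bench import *
import cv2,numpy as np
ims=[]
for c in ["scene","side"]:
    im=capture(c); cv2.imwrite(f"pics/{c}0.png",im[:,:,::-1])
    p=camera_params(c);print(c,np.round(p["mtx"],1).tolist(),np.round(p["pose"],3).tolist(),[k for k in p])
    for n in ["board","stop","glass","bowl","shaker"]:
        for d in silhouettes(n,c): print(n,round(d["confidence"],2),np.round(d["pixel"]),d["region"].sum())
print(read_state())
E
```

```text
scene [[378.0, 0.0, 317.4], [0.0, 378.0, 205.6], [0.0, 0.0, 1.0]] [[-0.784, 0.452, -0.425, 0.119], [-0.62, -0.551, 0.559, 0.65], [0.019, 0.702, 0.712, 0.911], [0.0, 0.0, 0.0, 1.0]] ['mtx', 'pose']
board 0.87 [412. 190.] 1306
board 0.84 [345. 218.] 1659
stop 0.97 [314. 260.] 1835
glass 0.64 [271. 222.] 547
bowl 0.6 [286. 197.] 446
shaker 0.78 [303. 302.] 358
side [[520.1, 0.0, 316.8], [0.0, 520.1, 206.1], [0.0, 0.0, 1.0]] [[0.89, 0.196, -0.411, -0.095], [-0.455, 0.399, -0.796, -1.302], [0.008, 0.896, 0.444, 0.834], [0.0, 0.0, 0.0, 1.0]] ['mtx', 'pose']
board 0.96 [331. 301.] 2223
board 0.63 [328. 245.] 1056
stop 0.67 [301. 214.] 1145
glass 0.86 [330. 200.] 381
bowl 0.86 [365. 218.] 441
{'t': 0.6, 'joint_positions': array([-1.23260318e+00,  2.99897689e-01,  1.52100167e+00, -3.33957458e-06,
        1.32072836e+00, -6.65863516e-02]), 'qvel': array([ 0.00063012,  0.00055679,  0.00012683, -0.00067043,  0.00153038,
        0.00039696]), 'joint_efforts': array([ 3.04232897e-03, -5.31471026e+01, -3.52826536e+01,  7.10021099e-02,
        2.12927547e-02,  1.35980494e-05]), 'tool_pos': array([ 0.21659652, -0.50553616,  0.22744614]), 'tcp_rot': array([ 9.79588927e-01,  2.01011280e-01, -3.97718358e-06, -1.71562552e-05]), 'force': array([0.28567421, 0.67921807, 0.60534705]), 'ft_torque': array([ 0.02048157, -0.03827156, -0.04051751]), 'grip_force': 0.0, 'finger_gap': 0.9989139019708444}
```

View pics/scene0.png

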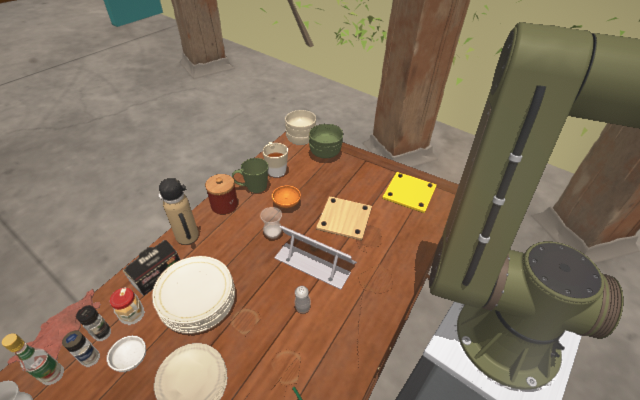

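View pics/side0.png

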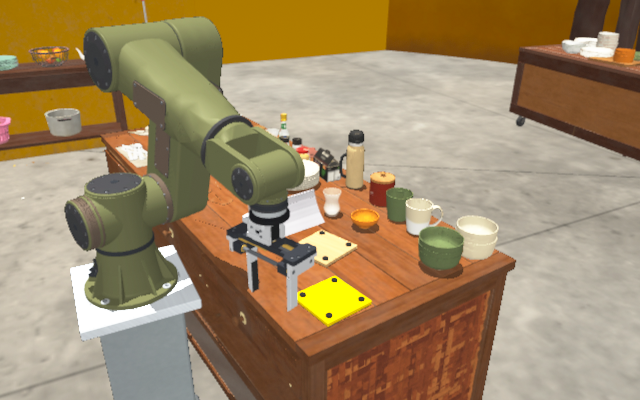

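Two boards: a yellow one (scene 410,191; side 333,300) and a wood-coloured one (scene 345,217; side 328,246), both feet up. The task says wooden, so it is the second, which also lies right in front of the stop (scene 314,260). I'll confirm this in a crop and fit poses.

```bash
cat > h.py <<'E'
import numpy as np,cv2
from bench import *
from scipy.optimize import minimize
def proj(P,p):
    T=np.linalg.inv(p["pose"]);c=P@T[:3,:3].T+T[:3,3]
    c=c*[1,-1,-1];u=c@p["mtx"].T;return u[:,:2]/u[:,2:]
def toz(px,p,z):
    d=np.linalg.inv(p["mtx"])@[px[0],px[1],1];d=p["pose"][:3,:3]@(d*[1,-1,-1]);o=p["pose"][:3,3]
    return o+d*(z-o[2])/d[2]
def place(P,x,y,a):
    c,s=np.cos(a),np.sin(a);return P@np.array([[c,s,0],[-s,c,0],[0,0,1]])+[x,y,0]
def box(x0,x1,y0,y1,z0,z1): return np.array([[x,y,z] for x in(x0,x1) for y in(y0,y1) for z in(z0,z1)])
def cyl(r,h,r0=None):
    t=np.linspace(0,2*np.pi,40);C=np.c_[np.cos(t),np.sin(t),0*t]
    return np.r_[C*(r0 or r),C*r+[0,0,h]]
def mask(parts,q,p):
    m=np.zeros((1600,2560),np.uint8)
    for P in parts:
        h=cv2.convexHull((proj(place(P,*q),p)*4+1.5).astype(np.float32));cv2.fillConvexPoly(m,h.astype(np.int32),1)
    return cv2.resize(m.astype(np.float32),(640,400),interpolation=cv2.INTER_AREA)
def fit(parts,regs,q0):
    def f(q):
        L=0
        for R,p in regs:
            M=mask(parts,q,p);L+=np.abs(M-R).sum()/max(R.sum(),1)
        return L
    best=None
    for s in (1,.3):
        sim=np.array([q0]+[np.array(q0)+s*np.array(d) for d in ([.02,0,0],[0,.02,0],[0,0,.15])])
        r=minimize(f,q0,method="Nelder-Mead",options=dict(initial_simplex=sim,xatol=1e-4,fatol=1e-4));q0=r.x
    return r.x,r.fun
STOP=[box(-.11,.11,0,.002,0,.0)]
pr=np.array([[0,0],[.029,.027],[.045,.052],[.057,.078],[.062,.098]])
STOP=[np.array([[x,*a] for x in(-.11,.11) for a in pr[i:i+2]]) for i in range(4)]+[box(-.11,.11,.062,.068,.094,.1)]
BOARD=[box(-.075,.075,-.075,.075,0,.012)]
E
python3 - <<'E'
from h import *
ims={c:capture(c) for c in("scene","side")}
pp={c:camera_params(c) for c in ims}
S={}
for c in ims:
    for n in["board","stop","glass","bowl","shaker"]: S[n,c]=silhouettes(n,c)
def get(n,c,px):
    k=[d for d in S[n,c] if np.hypot(*(np.array(d["pixel"])-px))<25]; return k[0]["region"].astype(float) if k else None
def both(n,a,b): return [(r,pp[c]) for c,r in(("scene",get(n,"scene",a)),("side",get(n,"side",b))) if r is not None]
for n,a,b,parts,z in [("board",(345,218),(328,245),BOARD,.01),("glass",(271,222),(330,200),[cyl(.032,.089)],.045),("bowl",(286,197),(365,218),[cyl(.048,.043,.025)],.02),("shaker",(303,302),(0,0),[cyl(.022,.09)],.045)]:
    x=toz(a,pp["scene"],z); R=both(n,a,b)
    for rr in ([R] if len(R)<2 else [R,R[:1],R[1:]]):
        for a0 in ([-.3,.4] if n=="board" else [0]):
            q,f=fit(parts,rr,[x[0],x[1],a0]);print(n,np.round(q,4),round(f,3))
x=toz((314,260),pp["scene"],.03);print(x)
R=both("stop",(314,260),(301,214))
for g in ((-2.4,),(-2.,),(-1.6,),(-2.8,)):
    q,f=fit(STOP,R[:1],[x[0],x[1],g[0]]);print("stop",np.round(q,4),round(f,3))
a=cv2.resize(ims["scene"][160:310,240:460],None,fx=3.5,fy=3.5,interpolation=cv2.INTER_CUBIC);cv2.imwrite("pics/crop1.png",a[:,:,::-1])
E
```

```text
board [ 0.5604 -0.0794  0.3712] 0.42
board [ 0.5602 -0.0797  0.3619] 0.42
board [ 0.5588 -0.0753  0.369 ] 0.048
board [ 0.5586 -0.0757  0.377 ] 0.048
board [ 0.5613 -0.0815  0.3437] 0.328
board [ 0.5638 -0.0814  0.32  ] 0.333
glass [ 0.6962  0.1199 -0.0138] 0.411
glass [0.7006 0.1156 0.0622] 0.209
glass [0.6973 0.1238 0.0276] 0.189
bowl [ 0.75   -0.0048  0.0104] 0.091
shaker [ 0.4578  0.2571 -0.1224] 0.595
[0.51696876 0.13609826 0.03      ]
stop [ 0.5153  0.1765 -3.0708] 0.497
stop [ 0.5141  0.179  -3.0827] 0.497
stop [ 0.5331  0.1087 -0.4069] 0.775
stop [ 0.5139  0.1795 -3.0894] 0.495
```

View pics/crop1.png

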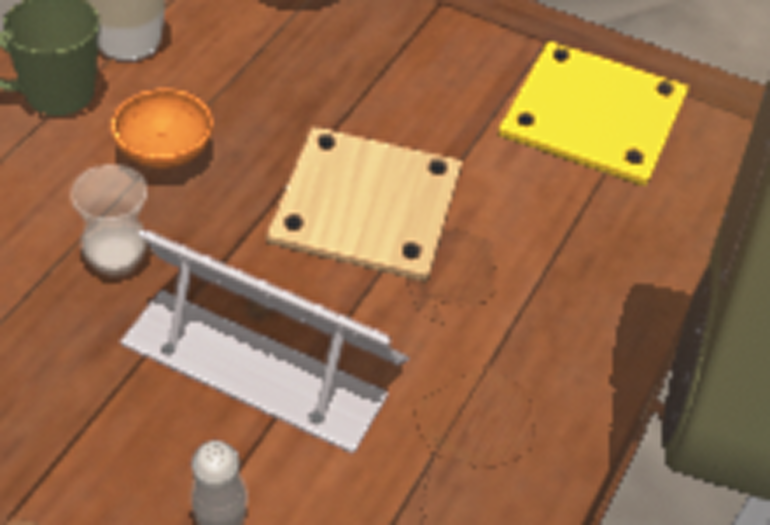

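The crop shows the natural-wood board with four dark feet (scene 345,217). The yellow one is a look-alike. Next I refit the stop, seen from behind with its flange, and the shaker.

```bash
cat >> h.py <<'E'
FL=box(-.11,.11,.068,.111,0,.004)
STOPF=STOP+[FL]
E
python3 - <<'E'
from h import *
pp={c:camera_params(c) for c in ("scene","side")}
p=pp["scene"];f=lambda u,v:(240+u/3.5,160+v/3.5)
A=toz(f(140,232),p,.1);B=toz(f(402,357),p,.1);C=toz(f(122,341),p,.004);D=toz(f(352,451),p,.004)
for n,v in zip("ABCD",(A,B,C,D)):print(n,np.round(v,4))
print(np.linalg.norm(A-B),np.linalg.norm(C-D),np.arctan2(*(A-B)[1::-1]),np.arctan2(*(C-D)[1::-1]))
capture("scene");capture("side")
S=silhouettes("stop","scene");R=[d["region"].astype(float) for d in S if d["region"].sum()>1000][0]
a=np.arctan2(*(A-B)[1::-1]); yv=np.array([-np.sin(a),np.cos(a)]);m=(A+B)[:2]/2-yv*.067
q,v=fit(STOPF,[(R,p)],[*m,a]);print("init",m,a,"scene fit",q,v)
S=silhouettes("stop","side");R2=[d["region"].astype(float) for d in S][0]
q2,v=fit(STOPF,[(R,p),(R2,pp["side"])],[*m,a]);print("both",q2,v)
for d in silhouettes("shaker","scene"):
    q,v=fit([cyl(.022,.09)],[(d["region"].astype(float),p)],[*toz((303,306),p,.0)[:2],0]);print("shaker",q,v,d["confidence"],d["region"].sum())
print(toz((302,292),p,.09))
for u in((326,142),(437,167),(293,222),(411,250)): print("foot",np.round(toz(f(*u),p,.018),4))
# draw
im=capture("side").copy()
E
```

```text
A [0.6346 0.1458 0.1   ]
B [0.3979 0.1141 0.1   ]
C [0.6245 0.1868 0.004 ]
D [0.41   0.1513 0.004 ]
0.23882486360567032 0.217396842757831 0.13318225103603898 0.16409157700697238
init [0.52510582 0.06354108] 0.13318225103603898 scene fit [0.53698939 0.05998632 0.17064158] 0.3363498789346247
both [0.54085997 0.05954152 0.1926952 ] 1.3457351729338918
shaker [0.45429123 0.26356641 0.11672278] 0.3231012658227848 0.84 395
shaker [ 2.13859697 -2.7577517   3.95      ] 1.0 0.23 539
[0.45186983 0.26634816 0.09      ]
foot [ 0.6262 -0.1036  0.018 ]
foot [ 0.5248 -0.1433  0.018 ]
foot [ 0.5876 -0.0017  0.018 ]
foot [ 0.4858 -0.0418  0.018 ]
```

```bash
cat >> h.py <<'E'
from scipy.spatial.transform import Rotation as Ro
def inc(pos,ax,tilt=0):
    """increment to TCP pos with tool x at world angle ax (tool down, tilt about tool y)"""
    s=read_state();R=Ro.from_quat(s["tcp_rot"])
    x=[np.cos(ax),np.sin(ax),0];z=[0,0,-1];y=np.cross(z,x)
    G=Ro.from_matrix(np.c_[x,y,z])*Ro.from_euler("y",tilt)
    d=R.inv().apply(np.array(pos)-s["tool_pos"])/.5;w=(R.inv()*G).as_rotvec()/(np.pi/2)
    print("inc",np.round(d,3),np.round(w,3),"t",s["t"])
E
python3 - <<'E'
from h import *
inc([.60,-.20,.25],1.94)
E
```

```text
inc [ 0.945 -0.26  -0.045] [-0.    -0.    -0.977] t 1.5
```

>>> servo_tool:
  increments:
    - [0.945,-0.26,-0.045,0,0,-0.977,0.6]
    - [0.945,-0.26,-0.045,0,0,-0.977,0.6]
    - [0.945,-0.26,-0.045,0,0,-0.977,0.6]
    - [0.945,-0.26,-0.045,0,0,-0.977,0.6]
    - [0.945,-0.26,-0.045,0,0,-0.977,0.6]
    - [0.945,-0.26,-0.045,0,0,-0.977,0.6]
    - [0.945,-0.26,-0.045,0,0,-0.977,0.6]
    - [0.945,-0.26,-0.045,0,0,-0.977,0.6]

```text
t: 2.5
tool_pos: [0.6013, -0.1982, 0.2501]
tcp_rot: [0.577, 0.817, 0.0, 0.0]
force: [0.3, -0.9, -0.8]
finger_gap: 0.597
grip_force: 0.0
```

>>> servo_tool:
  increments:
    - [0,0,0,0,0,-0.07,0.6]
    - [0,0,0,0,0,-0.07,0.6]

```text
t: 2.75
tool_pos: [0.5998, -0.1996, 0.2496]
tcp_rot: [0.534, 0.845, -0.0, -0.0]
force: [-0.4, -0.5, 0.6]
finger_gap: 0.601
grip_force: 0.0
```

```bash
python3 - <<'E'
from h import *
inc([.60,-.20,.25],1.94)
p=camera_params("wrist");im=capture("wrist");cv2.imwrite("pics/w1.png",im[:,:,::-1])
np.savez("w1.npz",mtx=p["mtx"],pose=p["pose"]);print(np.round(p["pose"],3).tolist())
for n in["board","stop","glass"]:
  for d in silhouettes(n,"wrist"): print(n,round(d["confidence"],2),np.round(d["pixel"]),d["region"].sum())
E
```

```text
inc [-0.001 -0.    -0.001] [-0.    -0.     0.048] t 2.75
[[0.903, -0.412, -0.124, 0.564], [0.43, 0.864, 0.261, -0.123], [0.0, -0.289, 0.957, 0.406], [0.0, 0.0, 0.0, 1.0]]
board 0.95 [340.  72.] 14827
board 0.89 [197. 206.] 10082
```

View pics/w1.png

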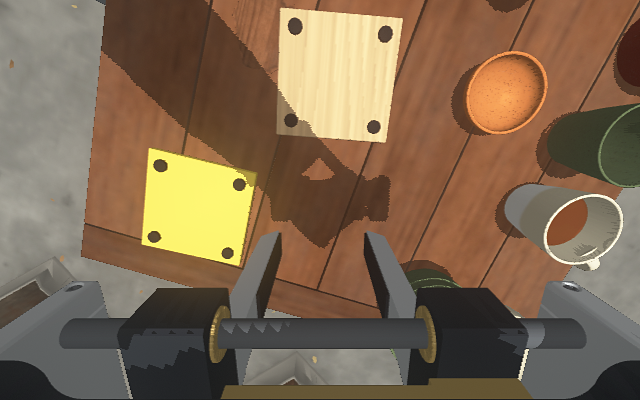

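Wrist view: wooden board at (340,72), yellow one at (197,206), bowl at (507,93). The stop is out of view, so I move ahead to see it from above.

>>> servo_tool:
  increments:
    - [0.36,0,0,0,0,0.12,0.6]
    - [0.36,0,0,0,0,0.12,0.6]
    - [0.36,0,0,0,0,0.12,0.6]
    - [0.36,0,0,0,0,0.12,0.6]

```text
t: 3.45
tool_pos: [0.5214, -0.0354, 0.2509]
tcp_rot: [0.611, 0.792, 0.0, 0.001]
force: [0.5, 0.2, -0.8]
finger_gap: 0.6
grip_force: 0.0
```

```bash
python3 - <<'E'
from h import *
z=np.load("w1.npz")
F=np.array([toz(u,z,.018) for u in((295,26),(385,34),(291,120),(374,127))]);print("feet",np.round(F,4).tolist(),F.mean(0))
d=F[1]-F[0]+F[3]-F[2];print("yaw",np.arctan2(d[1],d[0]),np.linalg.norm(F[1]-F[0]),np.linalg.norm(F[2]-F[0]))
p=camera_params("wrist");im=capture("wrist");cv2.imwrite("pics/w2.png",im[:,:,::-1])
np.savez("w2.npz",mtx=p["mtx"],pose=p["pose"])
for n in["board","stop","glass"]:
  for d in silhouettes(n,"wrist"): print(n,round(d["confidence"],2),np.round(d["pixel"]),d["region"].sum())
print(read_state()["tool_pos"])
E
```

```text
feet [[0.4909, -0.0456, 0.018], [0.5924, -0.0066, 0.018], [0.5301, -0.147, 0.018], [0.6323, -0.1081, 0.018]] [ 0.56141661 -0.07682311  0.018     ]
yaw 0.3649788292324692 0.10873913256405093 0.10876762580586352
board 0.87 [341. 203.] 9548
board 0.61 [272. 348.] 1161
stop 0.75 [360.  63.] 17383
stop 0.68 [489. 202.] 3945
glass 0.69 [511.  94.] 4510
[ 0.52274664 -0.03851781  0.24994566]
```

View pics/w2.png

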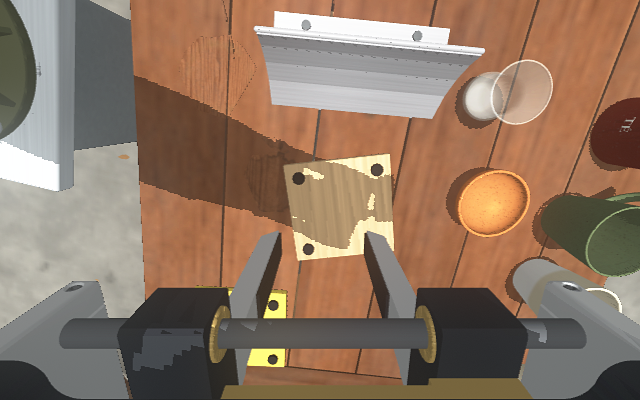

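Clear view: toe runs from (272,103) to (435,119), top edge from (255,28) to (485,50), glass at (505,93).

```bash
python3 - <<'E'
from h import *
z=np.load("w2.npz")
a,b=toz((272,103),z,0),toz((435,119),z,0);A,B=toz((255,28),z,.1),toz((485,50),z,.1)
for u,v in((a,b),(A,B)):
    print(np.round(u,4),np.round(v,4),(u+v)/2,np.linalg.norm(u-v),np.arctan2(*(v-u)[1::-1]))
F=np.array([toz(u,z,.018) for u in((299,178),(377,170),(308,249))]);print(np.round(F,4).tolist(),(F[1]+F[2])/2)
print("glass base",toz((483,100),z,.0),"yellow",toz((265,328),z,.012))
E
```

```text
[0.4314 0.0435 0.    ] [0.6519 0.0801 0.    ] [0.54165423 0.0617885  0.        ] 0.22352442064571865 0.1645076299569197
[0.4187 0.1063 0.1   ] [0.6381 0.1447 0.1   ] [0.52840643 0.12550258 0.1       ] 0.22268181559574618 0.17324020860247255
[[0.491, -0.0436, 0.018], [0.5925, -0.0053, 0.018], [0.5293, -0.1459, 0.018]] [ 0.56088457 -0.0755929   0.018     ]
glass base [0.70551593 0.11968226 0.        ] yellow [ 0.49527359 -0.30814496  0.012     ]
```

```bash
python3 - <<'E'
from h import *
inc([.597,-.172,.25],1.938)
E
```

```text
inc [-0.296  0.077 -0.   ] [ 0.     0.    -0.072] t 3.65
```

>>> servo_tool:
  increments:
    - [-0.296,0.077,0,0,0,-0.072,0.6]
    - [-0.296,0.077,0,0,0,-0.072,0.6]
    - [-0.296,0.077,0,0,0,-0.072,0.6]
    - [-0.296,0.077,0.1,0,0,-0.072,0.6]
    - [-0.296,0.077,0.2,0,0,-0.072,0.6]
    - [-0.296,0.077,0.3,0,0,-0.072,0.6]
    - [-0.296,0.077,0.4,0,0,-0.072,0.6]
    - [-0.296,0.077,0.43,0,0,-0.072,0.6]

```text
t: 4.65
tool_pos: [0.5956, -0.1716, 0.0317]
tcp_rot: [0.566, 0.824, -0.001, -0.002]
force: [0.7, 0.6, 0.8]
finger_gap: 0.597
grip_force: 0.0
```

```bash
python3 - <<'E'
from h import *
s=read_state();print(s["tool_pos"],s["force"])
inc([.597,-.172,.026],1.938)
E
```

```text
[ 0.59562041 -0.17160927  0.03167224] [0.72753696 0.58399171 0.7532233 ]
inc [-0.002  0.002  0.011] [-0.002 -0.002 -0.   ] t 4.65
```

```bash
python3 - <<'E'
from h import *
inc([.5898,-.1531,.026],1.938)
for k in(.25,.5,.75,1): inc([.5898-.0198*k,-.1531+.0386*k,.026],1.938-.199*k)
E
```

```text
inc [0.039 0.002 0.011] [-0.002 -0.002 -0.   ] t 4.65
inc [0.06  0.    0.012] [-0.002 -0.002  0.031] t 4.65
inc [ 0.082 -0.002  0.012] [-0.003 -0.002  0.063] t 4.65
inc [ 0.103 -0.005  0.012] [-0.003 -0.002  0.095] t 4.65
inc [ 0.125 -0.007  0.012] [-0.003 -0.002  0.126] t 4.65
```

>>> servo_tool:
  increments:
    - [0.01,0.001,0.012,0,0,0,0.6]
    - [0.03,0.002,0.012,0,0,0,0.6]
    - [0.04,0.002,0.012,0,0,0,0.6]
    - [0.06,0.0,0.012,0,0,0.03,0.6]
    - [0.082,-0.002,0.012,0,0,0.063,0.6]
    - [0.103,-0.005,0.012,0,0,0.095,0.6]
    - [0.125,-0.007,0.012,0,0,0.126,0.6]
    - [0.125,-0.007,0.012,0,0,0.126,0.6]

```text
t: 5.65
tool_pos: [0.5716, -0.1133, 0.0301]
tcp_rot: [0.644, 0.765, 0.0, 0.001]
force: [-0.3, -0.5, 0.5]
finger_gap: 0.599
grip_force: 0.0
```

```bash
python3 - <<'E'
from h import *
s=read_state();print(s["tool_pos"],s["force"])
p=camera_params("scene");im=capture("scene");cv2.imwrite("pics/s2.png",cv2.resize(im[160:310,240:460],None,fx=3.5,fy=3.5,interpolation=cv2.INTER_CUBIC)[:,:,::-1])
for d in silhouettes("board","scene"):
    q,v=fit(BOARD,[(d["region"].astype(float),p)],[*toz(d["pixel"],p,.012)[:2],.2]);print(q,v,d["pixel"])
inc([.570,-.1145,.026],1.739)
E
```

```text
[ 0.57157835 -0.11329394  0.03006531] [-0.29266984 -0.45228779  0.51043848]
[ 0.55158946 -0.02913504  0.17708257] 0.045688178183894916 [337.3, 225.1]
[ 0.48678322 -0.3156976   0.19115581] 0.9246088193456614 [403.1, 191.2]
inc [-0.001 -0.004  0.007] [0.001 0.    0.002] t 5.75
```

View pics/s2.png

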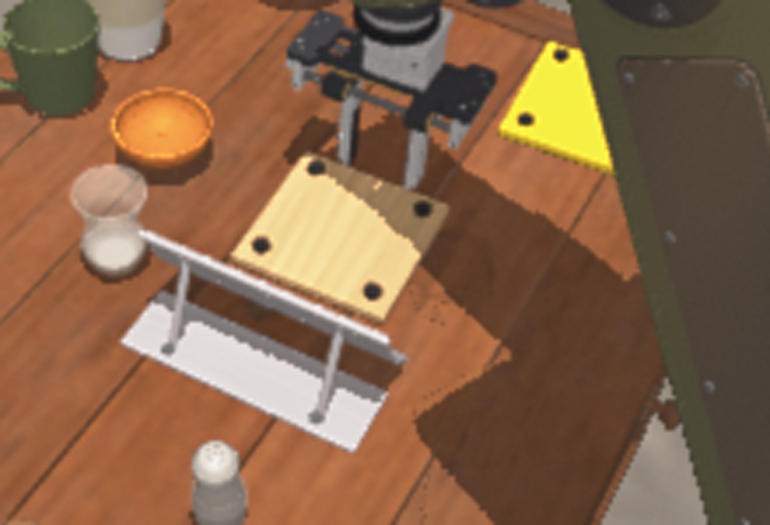

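Board squared up to the stop (yaw 0.177 vs 0.168), about 3 mm off centre. I lower the tips a little and push on.

>>> servo_tool:
  increments:
    - [0.0,0,0.009,0,0,0,0.6]
    - [0.02,-0.003,0.009,0,0,0,0.6]
    - [0.045,-0.003,0.009,0,0,0,0.6]
    - [0.07,-0.003,0.009,0,0,0,0.6]
    - [0.095,-0.003,0.009,0,0,0,0.6]
    - [0.12,-0.003,0.009,0,0,0,0.6]
    - [0.14,-0.003,0.009,0,0,0,0.6]
    - [0.16,-0.003,0.009,0,0,0,0.6]

```text
t: 6.75
tool_pos: [0.5559, -0.0347, 0.0243]
tcp_rot: [0.644, 0.765, -0.0, -0.0]
force: [0.8, -4.3, -3.8]
finger_gap: 0.597
grip_force: 2.2
```

```bash
cat >> h.py <<'E'
def st(v):
    v=np.array(v)[:2]-[.5405,.061];a=.168;c,s=np.cos(a),np.sin(a);return np.round([v[0]*c+v[1]*s,-v[0]*s+v[1]*c],4)
def sw(x,y,a=.168): c,s=np.cos(a),np.sin(a);return np.array([.5405+x*c-y*s,.061+x*s+y*c])
E
python3 - <<'E'
from h import *
s=read_state();print(s["tool_pos"],s["force"],st(s["tool_pos"]))
im=capture("side");cv2.imwrite("pics/d1.png",cv2.resize(im[140:300,200:420],None,fx=3.5,fy=3.5,interpolation=cv2.INTER_CUBIC)[:,:,::-1])
inc([*sw(0,-.018),.025],1.739)
E
```

```text
[ 0.55594716 -0.0346604   0.02431202] [ 0.80040177 -4.25920262 -3.77593437] [-0.0008 -0.0969]
inc [ 0.155  0.002 -0.001] [-0.    -0.     0.002] t 6.8
```

View pics/d1.png

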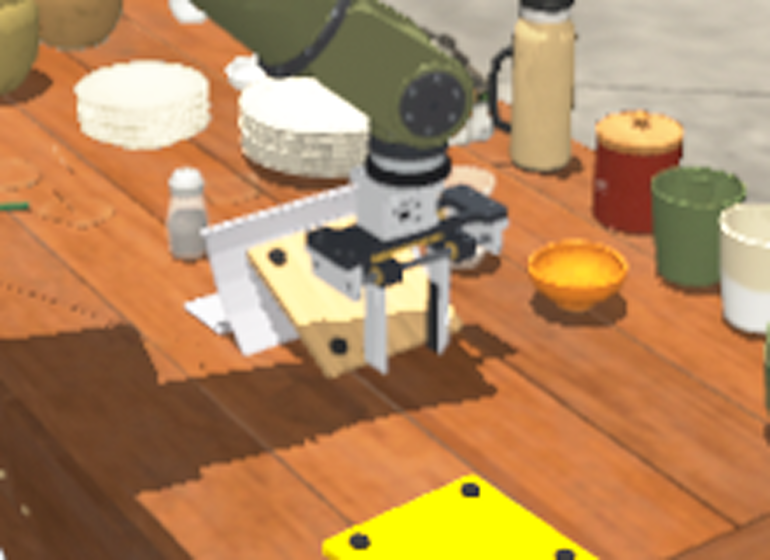

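The board is climbing squarely, so I keep pushing.

>>> servo_tool:
  increments:
    - [0.02,0,0,0,0,0,0.6]
    - [0.04,0,0,0,0,0,0.6]
    - [0.06,0.0,0,0,0,0,0.6]
    - [0.08,0.001,0,0,0,0,0.6]
    - [0.1,0.001,0,0,0,0,0.6]
    - [0.12,0.001,0,0,0,0,0.6]
    - [0.135,0.001,0,0,0,0,0.6]
    - [0.145,0.001,0,0,0,0,0.6]

```text
t: 7.8
tool_pos: [0.5443, 0.0367, 0.0245]
tcp_rot: [0.644, 0.765, 0.0, -0.0]
force: [0.0, -1.0, -1.7]
finger_gap: 0.599
grip_force: 0.8
```

```bash
python3 - <<'E'
from h import *
s=read_state();print(s["tool_pos"],s["force"],st(s["tool_pos"]))
a=capture("side")[140:300,200:420];b=capture("scene")[160:320,240:460]
cv2.imwrite("pics/d2.png",cv2.resize(np.vstack([a,b]),None,fx=1.85*1,fy=1.85,interpolation=cv2.INTER_CUBIC)[:,:,::-1])
E
```

```text
[0.54430991 0.03673918 0.02446443] [ 0.040914   -0.95153391 -1.70176576] [-0.0003 -0.0246]
```

View pics/d2.png

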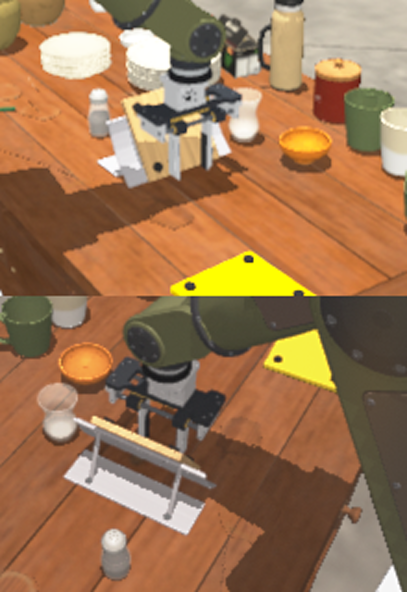

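The board stands over the stop edge. A last nudge to bring its foot to the toe, then back away slowly.

>>> servo_tool:
  increments:
    - [0.005,0,0,0,0,0,0.6]
    - [0.01,0,0,0,0,0,0.6]
    - [0.014,0,0,0,0,0,0.6]
    - [0.016,0,0,0,0,0,0.6]
    - [0.016,0,0,0,0,0,0.6]

```text
t: 8.52
tool_pos: [0.5432, 0.0434, 0.0246]
tcp_rot: [0.644, 0.765, -0.0, 0.001]
force: [0.9, -8.5, -0.1]
finger_gap: 0.599
grip_force: 4.3
```

>>> servo_tool:
  increments:
    - [-0.004,0,0,0,0,0,0.6]
    - [-0.012,0,0,0,0,0,0.6]
    - [-0.03,0,0,0,0,0,0.6]
    - [-0.07,0,0,0,0,0,0.6]
    - [-0.12,0,0,0,0,0,0.6]
    - [-0.2,0,0,0,0,0,0.6]
    - [-0.28,0,-0.1,0,0,0,0.6]
    - [-0.28,0,-0.2,0,0,0,0.6]

```text
t: 9.52
tool_pos: [0.5665, -0.0973, 0.1254]
tcp_rot: [0.646, 0.764, -0.0, -0.0]
force: [0.2, 0.6, 0.8]
finger_gap: 0.6
grip_force: 0.0
```

```bash
python3 - <<'E'
from h import *
s=read_state();print(s["tool_pos"],s["force"],st(s["tool_pos"]))
a=capture("side")[140:300,200:420];b=capture("scene")[160:320,240:460]
cv2.imwrite("pics/d3.png",cv2.resize(np.vstack([a,b]),None,fx=1.85*1,fy=1.85,interpolation=cv2.INTER_CUBIC)[:,:,::-1])
# predicted leaning board in stop frame vs silhouettes
for d in silhouettes("board","scene"): print(d["pixel"],d["confidence"],d["region"].sum())
p=camera_params("scene")
for x in(-.075,.075):
    w=[*sw(x,.082),.126];print("top plain corner px",proj(np.array([w]),p))
E
```

```text
[ 0.56652084 -0.09731517  0.12537093] [0.18724299 0.6286854  0.7855415 ] [-0.0008 -0.1604]
[410.5, 192.4] 0.8 1285
[322.3, 240.0] 0.77 387
top plain corner px [[335.14710944 248.97219739]]
top plain corner px [[286.5294913  227.67533163]]
```

View pics/d3.png

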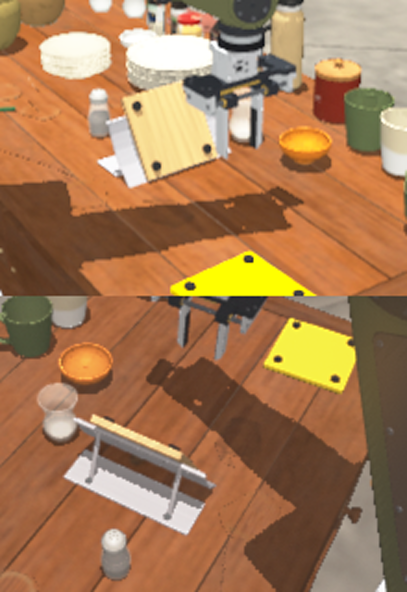

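Leaning on its own, with top corners where predicted. Next I go up and over, down behind the protruding top edge (the tips stay above the stop edge and clear of the shaker), and pull back.

>>> servo_tool:
  increments:
    - [0,0,-0.12,0,0,0,0.6]
    - [0,0,-0.24,0,0,0,0.6]
    - [0.12,0,-0.28,0,0,0,0.6]
    - [0.24,0,-0.28,0,0,0,0.6]
    - [0.36,0,-0.28,0,0,0,0.6]
    - [0.48,0,-0.28,0,0,0,0.6]
    - [0.54,0,-0.28,0,0,0,0.6]
    - [0.54,0,-0.28,0,0,0,0.6]

```text
t: 10.68
tool_pos: [0.5205, 0.1734, 0.2632]
tcp_rot: [0.643, 0.766, -0.001, -0.001]
force: [0.4, 0.7, -0.8]
finger_gap: 0.603
grip_force: 0.0
```

```bash
python3 - <<'E'
from h import *
s=read_state();print(s["tool_pos"],s["force"],st(s["tool_pos"]))
inc([*sw(-.001,.108),.132],1.739)
E
```

```text
[0.52054441 0.17336138 0.26319102] [ 0.40941846  0.71898568 -0.79630329] [-0.0009  0.1141]
inc [-0.012  0.     0.262] [-0.001  0.     0.003] t 10.675
```

>>> servo_tool:
  increments:
    - [-0.008,0,0.1,0,0,0,0.6]
    - [-0.01,0,0.2,0,0,0,0.6]
    - [-0.01,0,0.25,0,0,0,0.6]
    - [-0.01,0,0.262,0,0,0,0.6]
    - [-0.02,0,0.262,0,0,0,0.6]
    - [-0.035,0,0.262,0,0,0,0.6]
    - [-0.05,0,0.262,0,0,0,0.6]
    - [-0.065,0,0.262,0,0,0,0.6]

```text
t: 11.68
tool_pos: [0.5268, 0.1397, 0.134]
tcp_rot: [0.644, 0.765, 0.0, 0.0]
force: [-0.5, 0.5, 0.8]
finger_gap: 0.597
grip_force: 0.5
```

>>> servo_tool:
  increments:
    - [-0.015,0,0,0,0,0,0.6]
    - [-0.03,0,0,0,0,0,0.6]
    - [-0.045,0,0,0,0,0,0.6]
    - [-0.06,0,0,0,0,0,0.6]
    - [-0.075,0,0,0,0,0,0.6]
    - [-0.09,0,0,0,0,0,0.6]

```text
t: 12.42
tool_pos: [0.5342, 0.0954, 0.1334]
tcp_rot: [0.644, 0.765, -0.0, -0.0]
force: [-0.2, -0.2, -0.5]
finger_gap: 0.602
grip_force: 0.1
```

```bash
python3 - <<'E'
from h import *
s=read_state();print(s["tool_pos"],s["force"],st(s["tool_pos"]))
p=camera_params("scene");im=capture("scene");q=camera_params("side");im2=capture("side")
cv2.imwrite("pics/d4.png",cv2.resize(np.vstack([im2[140:300,200:420],im[160:320,240:460]]),None,fx=1.85,fy=1.85,interpolation=cv2.INTER_CUBIC)[:,:,::-1])
for c,P in(("scene",p),("side",q)):
  for d in silhouettes("board",c):
    v,u=np.nonzero(d["region"]);print(c,d["pixel"],round(d["confidence"],2),len(u),u.min(),u.max(),v.min(),v.max())
  for y,z in((0,0),(.03,.145),(.0,.15)): print(y,z,[np.round(proj(np.array([[*sw(x,y),z]]),P)[0]).tolist() for x in(-.078,.072)])
E
```

```text
[0.5341938  0.09539114 0.13344226] [-0.22004447 -0.22848222 -0.53856282] [-0.0005  0.035 ]
scene [325.1, 232.0] 0.73 1028 299 347 208 253
scene [414.6, 194.3] 0.59 1317 383 435 174 212
0 0 [[346.0, 257.0], [303.0, 237.0]]
0.03 0.145 [[345.0, 232.0], [297.0, 211.0]]
0.0 0.15 [[350.0, 223.0], [302.0, 204.0]]
side [296.8, 208.5] 0.76 1753 275 316 184 238
side [330.5, 296.9] 0.69 2150 292 370 278 325
0 0 [[278.0, 237.0], [316.0, 224.0]]
0.03 0.145 [[272.0, 193.0], [310.0, 182.0]]
0.0 0.15 [[277.0, 195.0], [316.0, 184.0]]
```

Foot still at the toe and the board is near vertical, so I keep pulling past the balance point.

>>> servo_tool:
  increments:
    - [-0.015,0,0,0,0,0,0.6]
    - [-0.03,0,0,0,0,0,0.6]
    - [-0.045,0,0,0,0,0,0.6]
    - [-0.06,0,0,0,0,0,0.6]
    - [-0.075,0,0,0,0,0,0.6]
    - [-0.09,0,0,0,0,0,0.6]
    - [-0.105,0,0,0,0,0,0.6]
    - [-0.12,0,0,0,0,0,0.6]

```text
t: 13.62
tool_pos: [0.5444, 0.0363, 0.1335]
tcp_rot: [0.644, 0.765, 0.0, -0.0]
force: [-0.2, 1.2, 0.2]
finger_gap: 0.598
grip_force: 0.0
```

>>> servo_tool:
  increments:
    - [-0.02,0,0,0,0,0,0.6]
    - [-0.04,0,0,0,0,0,0.6]
    - [-0.04,0,0,0,0,0,0.6]
    - [-0.04,0,-0.08,0,0,0,0.6]
    - [-0.04,0,-0.16,0,0,0,0.6]
    - [-0.04,0,-0.24,0,0,0,0.6]
    - [-0.04,0,-0.24,0,0,0,0.6]

```text
t: 14.5
tool_pos: [0.5485, 0.0173, 0.2564]
tcp_rot: [0.644, 0.765, 0.002, 0.002]
force: [-0.1, -0.6, -0.8]
finger_gap: 0.598
grip_force: 0.0
```

>>> servo_tool:
  increments:
    - [-0.12,0,0,0,0,0,0.6]
    - [-0.24,0,0,0,0,0,0.6]
    - [-0.36,0,0,0,0,0,0.6]
    - [-0.36,0,0,0,0,0,0.6]

```text
t: 15.0
tool_pos: [0.5779, -0.1635, 0.2514]
tcp_rot: [0.646, 0.763, -0.001, -0.001]
force: [0.8, -0.2, -0.6]
finger_gap: 0.599
grip_force: 0.0
```

```bash
python3 - <<'E'
from h import *
s=read_state();print(s["t"],s["tool_pos"],s["force"],st(s["tool_pos"]))
p=camera_params("scene");im=capture("scene");im2=capture("side")
cv2.imwrite("pics/d5.png",cv2.resize(np.vstack([im2[140:300,200:420],im[160:320,240:460]]),None,fx=1.85,fy=1.85,interpolation=cv2.INTER_CUBIC)[:,:,::-1])
B=[BOARD[0]+[0,0,.006]]
for d in silhouettes("board","scene"):
    q,v=fit(B,[(d["region"].astype(float),p)],[*toz(d["pixel"],p,.018)[:2],.2]);print(q,v,d["pixel"],st(q))
E
```

```text
15.0 [ 0.57786057 -0.16352643  0.25138815] [ 0.80290067 -0.24438242 -0.61131701] [-0.0007 -0.2276]
[ 0.55181738 -0.03165191  0.16692293] 0.030165173572228445 [337.2, 224.9] [-0.0043 -0.0932]
[ 0.45044818 -0.31698541  0.19897957] 0.042146840148698884 [413.4, 191.9] [-0.152  -0.3576]
```

View pics/d5.png

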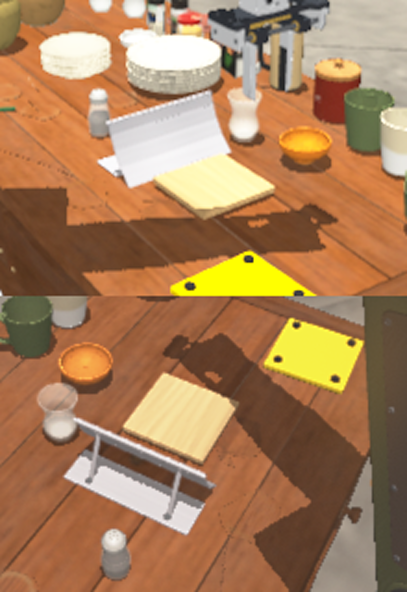

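The board lies plain face up on its feet, clear of the toe, and the bystanders stand where they were. Handing in.

```bash
python3 -c "from bench import close_job;print(close_job())"
```

```text
the job is handed in; nothing more can be done
None
```

The wooden board was pushed up the stop, left leaning by itself, then pulled back over; it now lies flat on its feet in front of the stop, the glass, bowl and shaker look unmoved in the last picture, and the job is handed in at about 15 s.

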